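# Park the sprung clamp arm behind its peg

### The job

Open the clamp with the red handle so its pad is free for the next job: lift its sprung arm, wind it round against the spring past the brass peg, let it down behind the peg and let go, so that the peg holds it open. Leave the clamp with the blue handle alone.

Things in the scene. Friction and masses are not known exactly. Their poses are not given: they have to be found in the camera images.
- red_grip (a point): Point to grip on the axis of the upright red handle, 57 mm above the bench when the arm is down. Handle: round, 18 mm across, from 33 mm below to 15 mm above this point, topped by a 23 mm cap, 6 mm thick. It stands on a flat level steel arm (16 mm wide, 8 mm thick, tip 43 mm beyond the handle) that it moves with. A like clamp has a blue handle.
- red_hinge (a point): Hinge axis of the red-handled arm, at the upper face (12 mm above the bench) of its fixed plate, 150x160 mm. Handle axis 85 mm from it; hinge post 22 mm across, 90 mm high. The arm slides up its post, at most 32 mm, with 2.5 to 6 N, and sinks back. The brass peg, 10 mm across, 14 mm high, 112 mm from this axis, stands counterclockwise of the resting arm.
- red_swing (a joint): Swing of the red-handled arm about its upright hinge, rad: 0 at rest against a dark pin, growing counterclockwise seen from above, at most 1.6. A spring pulls it to 0 with 2 N at the handle at 0, 6 N at 1.6. Lift it 12 to 25 mm to pass over the brass peg (in the way from 1.0 to 1.22); let down at 1.3 to 1.5 and let go, it springs back to the peg and stays at 1.22.
- blue_swing (a joint): Swing of the blue-handled arm about its own hinge, rad: 0 at rest, growing counterclockwise; it stays at 0.

How it is judged:
By the outcome, as a careful person would: the job done as asked, in the order asked, and still so for the second after the job is handed in, with the robot touching nothing.
It also fails if it takes over 35 s, if anything falls off the work surface, if the arm or the gripper's body presses on something with over 40 N, if the wrist force passes 120 N, or if a joint passes its speed limit or range.

### The arm

A 7-joint arm with a two-finger parallel gripper is mounted at the origin on the work surface; the furniture and walls round the work are solid. World frame = base frame: x ahead of the robot, y to its left, z up, the work surface at z = 0. Lengths are in mm, angles in rad, forces in N, time in s.
With the tool pointing down it reaches from about 400 to 875 mm from the base axis. Payload 4.4 kg.
Tool frame: the origin (TCP) lies at the very end of the fingers, on their centre line; the grasp point (between the pads) lies 19 mm behind it; y points along the fingers, x is the direction in which the jaws open and shut, and the axes are right-handed (so a half turn about y gives the same grasp; the last joint's range is limited). The gripper opens to 85 mm and grips with 20 to 120 N. Pads are 22 mm wide; open, the fingers measure 114 mm over their backs; the gripper's body (76 mm by 85 mm) begins 54 mm behind the grasp point. The pads swing forward as they close: fully open they stand 13 mm farther back than shut.
Start: joints at [1.043, 0.628, 0.038, 1.517, -0.027, 0.996, -0.02], TCP at [289.642, -581.915, 231.313] pointing down, gripper open.
Joint ranges: [-3.06, 3.06], [-0.37, 2.12], [-1.25, 1.32], [0.18, 2.47], [-1.1, 4.24], [0.23, 1.98], [-2.94, 2.94]. Speed limits (rad/s): [2.57, 2.57, 3.14, 3.14, 3.14, 3.14, 3.14].

### API

Orientations are given as [roll, pitch, yaw] about the fixed x, y, z axes, in that order (R = Rz(yaw) Ry(pitch) Rx(roll)).
In Python, from cell import readout, eyes, finish_job gives the robot as it stands. The module is installed in compiled form; this text tells all that it offers.
- The arm moves only by the tool apply_moves, never from a script. Its argument "commands" is a list that holds one entry, the list of rows, each a list of 6 numbers: the shift along the tool's x, y, z in units of 0.04 m (1.0 is 0.04 m), then the turn, a rotation vector about the tool's x, y, z in units of 5 degrees (1.0 is 5 degrees). A call has 1 to 8 rows; each row shifts and turns the pose as measured when the row begins, along the tool's axes as they then stand; what a row does not reach is not made up. A row lasts 1/12 s, in which the tool goes at most 41.7 mm and 7.16 degrees, less where a joint would pass 70% of its speed; a pose out of reach is approached as far as the arm can. A call with a number of a shift or a turn outside -1 to 1 is refused whole. A call with a gripper value outside its range is refused whole. "claw" is the finger opening in mm, from 0 to 85.4, set as the call begins (left out, the last holds). The fingers move at their own pace and stop on an object; the grip force is fixed at half the most. Time passes only in rows, so rows that do not move let the fingers close. It gives the time, the measured TCP pose, the force and the opening at its end, in the units of the state.
- readout.read_state(): the state, without advancing time (a new reading comes with each control period).
- eyes.get_image(name): name is "scene" or "top" or "wrist"; returns a dict with "image" (420x560x3 uint8, red, green, blue), "mtx" (3x3 intrinsics, pixels), "k1" (the pictures are not rectified: a ray, as slopes to the right and down, at radius r is drawn at 1 + k1 r^2 times it, then the intrinsics apply), "rvec" (rotation vector, rad) and "tvec" (3), from world to camera coordinates, as OpenCV has them. Camera axes: x right, y down, z forward; pixel columns grow to the right and rows downward; lengths in mm; the calibration is good to about 2 mm. A picture is of the moment at which its call begins. There is no depth.
- finish_job(): hands the job in, once; it reports no verdict.
The state is a dict: "clock": time; "qpos": joint angles; "qd": joint speeds; "tau": joint torques, N m; "eef_pos": TCP position; "tool_rot": TCP orientation; "force": force on the tool from outside, world axes, zero at the start; "torque": the same for the moment, N m; "width": finger opening in mm.
Only numpy, scipy, OpenCV 4.12 (cv2) and the standard library are available. Lean on these libraries where they do the work, as an engineer would, in place of code of your own. Each camera call takes 0.05 s, during which the arm holds its last target. There are 200 camera calls.

## Working session

There is one attempt and no reset: what is moved stays moved. The work goes in short steps, Python scripts to look and compute and a tool call to move; the robot and the scene stay as the last step left them, time stands still between calls to the robot, and variables do not carry over. Pictures are saved under pics/ and viewed, about 8 in all and at most 12, crops included, and the job is handed in when it is done.

Besides the shell and the picture viewer there is one more tool, called after "Call:" as name(argument=value, ...), one argument or row to a line, values as JSON. apply_moves: Moves the arm, as the interface text tells. Shifts and turns lie within -1 to 1; 1 stands for 0.04 m of shift or 5 degrees of turn. Its arguments: {"type":"object","properties":{"commands":{"type":"array"},"claw":{"type":"number"}},"required":["commands"]}

```bash
mkdir -p pics; cat > h.py <<'E'
import numpy as np, cv2
from cell import readout, eyes, finish_job
def snap(n,f):
    d=eyes.get_image(n); cv2.imwrite('pics/'+f,d['image'][:,:,::-1]); np.save('pics/'+f+'.npy',d,allow_pickle=True); return d
def load(f): return np.load('pics/'+f+'.npy',allow_pickle=True).item()
def ray(d,uv):
    K=np.array(d['mtx'],float); p=cv2.undistortPoints(np.array([[uv]],float),K,np.array([d['k1'],0,0,0],float)).ravel()
    R=cv2.Rodrigues(np.array(d['rvec'],float))[0]; t=np.array(d['tvec'],float).ravel()
    return -R.T@t, R.T@np.array([p[0],p[1],1.])
def at(d,uv,z):
    c,r=ray(d,uv); return c+r*(z-c[2])/r[2]
def proj(d,P):
    return cv2.projectPoints(np.array(P,float).reshape(-1,3),np.array(d['rvec'],float),np.array(d['tvec'],float),np.array(d['mtx'],float),np.array([d['k1'],0,0,0],float))[0].reshape(-1,2)
def tri(obs):
    A=np.zeros((3,3));b=np.zeros(3)
    for d,uv in obs:
        c,r=ray(d,uv); r/=np.linalg.norm(r); M=np.eye(3)-np.outer(r,r); A+=M;b+=M@c
    return np.linalg.solve(A,b)
E
python3 - <<'E'
from h import *
import json
a=snap('top','top1.png');b=snap('scene','scene1.png')
s=readout.read_state();print(s)
E
```

```text
{'clock': 0.1, 'qpos': array([ 1.04320954,  0.62923087,  0.03846959,  1.51828497, -0.02700608,
        0.99626255, -0.0199976 ]), 'qd': array([ 0.00058747, -0.00217921,  0.0003873 , -0.00071233,  0.00085764,
       -0.00010644, -0.00023844]), 'tau': array([ 3.44078915e-03, -5.64534616e+01,  1.23086818e+00, -1.93975335e+01,
        1.13626232e-02,  5.51528836e-03,  4.33069857e-06]), 'eef_pos': array([ 289.37552094, -581.41363595,  230.49080052]), 'tool_rot': array([-1.57082143,  0.00166693, -1.10903094]), 'force': array([-0.1790295 ,  0.40285733,  0.2491795 ]), 'torque': array([-0.05701014, -0.0046015 , -0.03662754]), 'width': 85.59558946399363}
```

View pics/top1.png

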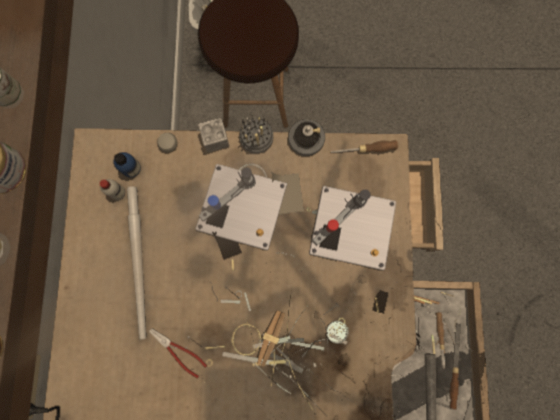

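View pics/scene1.png

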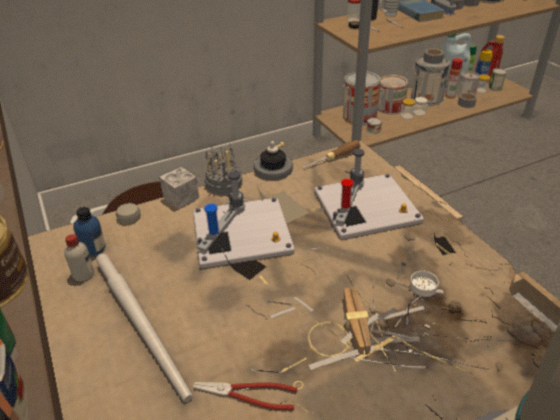

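The top view shows the red clamp at right: cap (333,226), post (362,198), peg (375,252). The blue clamp is at left. I'll measure it.

```bash
python3 - <<'E'
from h import *
t=load('top1.png');s=load('scene1.png')
for n,d in(('top',t),('scene',s)):
    c,r=ray(d,(280,210)); print(n,c.round(),d['mtx'][0][0],proj(d,[[0,0,0],[289,-581,230]]).round())
cap=at(t,(333,226),78);post=at(t,(362,198),102);peg=at(t,(375,252),26)
print(cap,post,peg,np.linalg.norm((cap-post)[:2]),np.linalg.norm((peg-post)[:2]))
for uv in [(323,187),(395,201),(386,267),(312,253)]: print('corner',at(t,uv,12).round())
a=t['image'][175:275,305:405,::-1]; b=s['image'][145:245,310:430,::-1]
cv2.imwrite('pics/c.png',np.hstack([cv2.resize(a,(380,380),interpolation=2),cv2.resize(b,(420,380),interpolation=2)]))
E
```

```text
top [411.  37. 913.] 430.7657809831868 [[293. 509.]
 [701. 382.]]
scene [-107.  364.  621.] 535.0429307878582 [[552. 511.]
 [713.  93.]]
[528.78471716 -70.33528176  78.        ] [ 580.64992447 -123.17102722  102.        ] [ 483.70645767 -162.88263325   26.        ] 74.03793438371855 104.76186047255035
corner [622. -58.  12.]
corner [ 594. -211.   12.]
corner [ 454. -188.   12.]
corner [480. -35.  12.]
```

View pics/c.png

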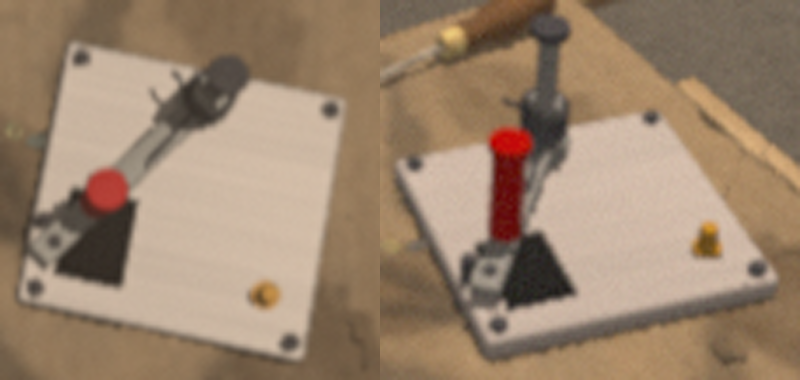

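```bash
python3 - <<'E'
from h import *
t=load('top1.png');s=load('scene1.png')
cap=(333.2,224.9);post=(365.8,194.2);peg=(374.7,252)
scap=(347.4,182.);spost=(358.6,152.1);speg=((709-380)/3.5+310,228/3.8+145)
C=tri([(t,cap),(s,scap)]);P=tri([(t,post),(s,spost)]);G=tri([(t,peg),(s,speg)])
print(C,P,G)
for n,(a,b,z) in dict(cap=(cap,scap,78),post=(post,spost,102),peg=(peg,speg,26)).items(): print(n,at(t,a,z),at(s,b,z))
c=at(t,cap,78)[:2];p=at(t,post,102)[:2];g=at(t,peg,26)[:2]
print(np.linalg.norm(c-p),np.linalg.norm(g-p),np.arctan2(*(c-p)[::-1]),np.arctan2(*(g-p)[::-1]))
E
```

```text
[530.95226972 -70.5588615   78.56303504] [ 591.614281   -132.96110937   88.02267515] [ 483.10658466 -162.8439645    26.8095787 ]
cap [530.96417174 -70.73886889  78.        ] [531.67917965 -70.90040144  78.        ]
post [ 588.23283489 -130.58485706  102.        ] [ 573.58505452 -119.39277563  102.        ]
peg [ 483.69518635 -162.26832696   26.        ] [ 483.49745994 -164.40145206   26.        ]
82.83261483286662 109.23352153945916 2.334191187830758 -2.8473108250911476
```

Height consistency puts the hinge at about (590.5,-132), the handle at (531,-71) and the peg at (483.5,-163). The radii come to 86 and 111, against 85 and 112 given. Plan: approach with the jaws radial, then rotate along with the swing.

Call:
apply_moves(
  commands=[
    [[-0.58,0,0.74,0,0,0],[-0.58,0,0.74,0,0,0],[-0.58,0,0.74,0,0,0],[-0.58,0,0.74,0,0,0],[-0.58,0,0.74,0,0,0],[-0.58,0,0.74,0,0,0],[-0.58,0,0.74,0,0,0],[-0.58,0,0.74,0,0,0]],
  ],
  claw=60,
)

```text
clock: 0.77
eef_pos: [415.4, -309.0, 225.0]
tool_rot: [-1.58, 0.002, -1.129]
force: [0.9, 0.1, 0.5]
width: 60.1
```

```bash
cat > w.py <<'E'
from h import *
import sys
from scipy.spatial.transform import Rotation as Ro
H=np.array([590.5,-132.]);A0=2.341
def rep(sw,ztcp,dr=0):
    s=readout.read_state();R=Ro.from_euler('xyz',s['tool_rot']).as_matrix()
    a=A0+sw; T=np.r_[H+(85+dr)*np.array([np.cos(a),np.sin(a)]),ztcp]
    yaw=a-np.pi; G=Ro.from_euler('xyz',[-np.pi/2,0,yaw]).as_matrix()
    d=T-s['eef_pos']; p=s['eef_pos'][:2]-H
    print('t',round(s['clock'],2),'pos',s['eef_pos'].round(1),'rot',s['tool_rot'].round(3),'F',s['force'].round(1),'w',round(s['width'],1),'q',s['qpos'].round(2))
    print(' swing now',round((np.arctan2(p[1],p[0])-A0)%(2*np.pi),3),'r',np.linalg.norm(p).round(1))
    print(' tgt',T.round(1),'units',(R.T@d/40).round(3),'turn',(np.degrees(Ro.from_matrix(R.T@G).as_rotvec())/5).round(3))
if __name__=='__main__': rep(*map(float,sys.argv[1:]))
E
python3 w.py 0 150
```

```text
t 0.77 pos [ 415.4 -309.   225. ] rot [-1.58   0.002 -1.129] F [0.9 0.1 0.5] w 60.1 q [ 0.55  0.45  0.04  1.89 -0.01  0.81 -0.53]
 swing now 1.592 r 249.0
 tgt [531.3 -71.  150. ] units [-4.139  1.838  5.179] turn [ 0.097 -3.767 -0.044]
```

Call:
apply_moves(
  commands=[
    [[-0.6,0.1,0.75,0,0,0],[-0.6,0.1,0.75,0,0,0],[-0.6,0.1,0.75,0,0,0],[-0.6,0.1,0.75,0,0,0],[-0.6,0.1,0.75,0,0,0],[-0.6,0.1,0.75,0,0,0],[0,0,0,0,-0.9,0],[0,0,0,0,-0.9,0]],
  ],
)

```text
clock: 1.43
eef_pos: [522.4, -78.2, 197.1]
tool_rot: [-1.576, 0.008, -0.952]
force: [-0.3, -0.8, 0.6]
width: 60.0
```

```bash
python3 w.py 0 150
```

```text
t 1.43 pos [522.4 -78.2 197.1] rot [-1.576  0.008 -0.952] F [-0.3 -0.8  0.6] w 60.0 q [ 0.12  0.5  -0.03  1.89  0.02  0.76 -0.87]
 swing now 0.132 r 86.8
 tgt [531.3 -71.  150. ] units [-0.008  1.176  0.293] turn [ 0.057 -1.734 -0.098]
```

Call:
apply_moves(
  commands=[
    [[0,0.3,0.15,0.05,-0.9,-0.1],[0,0.4,0.15,0,-0.8,0],[0,0.4,0,0,0,0],[0,0,0,0,0,0],[0,0,0,0,0,0]],
  ],
)

```text
clock: 1.85
eef_pos: [532.8, -66.0, 151.0]
tool_rot: [-1.57, 0.001, -0.785]
force: [0.1, -0.0, 0.3]
width: 59.9
```

```bash
python3 - <<'E'
from w import *
rep(0,40)
d=snap('wrist','w1.png')
t=snap('top','t2.png')
a=d['image'][:,:,::-1]
cv2.imwrite('pics/w1v.png',np.hstack([cv2.resize(a,(400,300)),cv2.resize(t['image'][150:270,290:450,::-1],(400,300))]))
print(proj(d,[[531.3,-71,78],[H[0],H[1],90],[483.5,-163,26]]).round())
E
```

```text
t 1.85 pos [532.8 -66.  151. ] rot [-1.57e+00  1.00e-03 -7.85e-01] F [ 0.1 -0.   0.3] w 59.9 q [ 0.12  0.58 -0.07  1.91  0.06  0.65 -0.78]
 swing now 6.231 r 87.7
 tgt [531.3 -71.   40. ] units [ 0.065  2.774 -0.117] turn [-0.006  0.175 -0.013]
[[284. 228.]
 [416. 235.]
 [318. 314.]]
```

View pics/w1v.png

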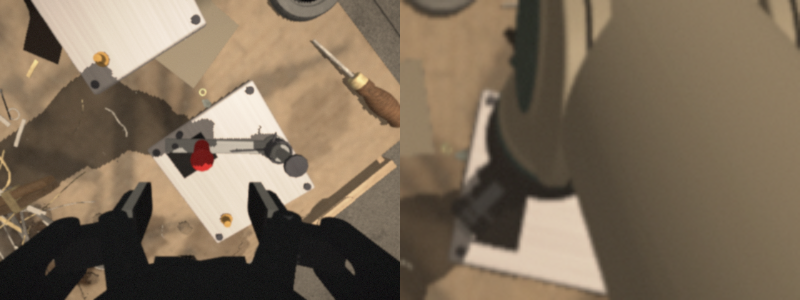

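The wrist view shows the red cap at (286,227) and the post at (414,230). I predicted (284,228) and (416,235), so they agree. Descending.

Call:
apply_moves(
  commands=[
    [[0.07,0.6,-0.12,0,0.15,0],[0,0.6,0,0,0,0],[0,0.6,0,0,0,0],[0,0.5,0,0,0,0],[0,0.3,0,0,0,0],[0,0,0,0,0,0]],
  ],
)

```text
clock: 2.45
eef_pos: [538.2, -75.1, 51.1]
tool_rot: [-1.561, -0.013, -0.805]
force: [0.2, -0.0, -0.3]
width: 60.5
```

```bash
python3 w.py 0 39
```

```text
t 2.45 pos [538.2 -75.1  51.1] rot [-1.561 -0.013 -0.805] F [ 0.2 -0.  -0.3] w 60.5 q [ 0.12  0.74 -0.05  1.97  0.08  0.42 -0.8 ]
 swing now 6.256 r 77.3
 tgt [531.3 -71.   39. ] units [-0.197  0.299 -0.056] turn [-0.108 -0.049  0.147]
```

Call:
apply_moves(
  commands=[
    [[-0.2,0.25,-0.06,-0.1,-0.05,0.15],[0,0.05,0,0,0,0],[0,0,0,0,0,0]],
  ],
)

```text
clock: 2.7
eef_pos: [532.1, -71.4, 40.4]
tool_rot: [-1.569, -0.001, -0.802]
force: [0.3, 0.8, 0.4]
width: 60.1
```

```bash
python3 w.py 0 39
```

```text
t 2.7 pos [532.1 -71.4  40.4] rot [-1.569e+00 -1.000e-03 -8.020e-01] F [0.3 0.8 0.4] w 60.1 q [ 0.11  0.76 -0.05  1.98  0.08  0.4  -0.8 ]
 swing now 6.28 r 84.1
 tgt [531.3 -71.   39. ] units [-0.022  0.034 -0.006] turn [-0.019 -0.011  0.017]
```

Call:
apply_moves(
  commands=[
    [[-0.02,0.03,0,0,0,0],[0,0,0,0,0,0],[0,0,0,0,0,0],[0,0,0,0,0,0],[0,0,0,0,0,0],[0,0,0,0,0,0],[0,0,0,0,0,0],[0,0,0,0,0,0]],
  ],
  claw=5,
)

```text
clock: 3.37
eef_pos: [531.7, -69.9, 41.6]
tool_rot: [-1.567, -0.002, -0.801]
force: [-0.4, 0.5, -1.0]
width: 19.8
```

```bash
python3 w.py 0 58
```

```text
t 3.37 pos [531.7 -69.9  41.6] rot [-1.567 -0.002 -0.801] F [-0.4  0.5 -1. ] w 19.8 q [ 0.11  0.76 -0.05  1.98  0.08  0.4  -0.8 ]
 swing now 6.271 r 85.5
 tgt [531.3 -71.   58. ] units [ 0.013 -0.411 -0.025] turn [-0.039 -0.006  0.024]
```

Call:
apply_moves(
  commands=[
    [[0,0,0,0,0,0],[0,0,0,0,0,0],[0,-0.15,0,0,0,0],[0,-0.15,0,0,0,0],[0,-0.15,0,0,0,0],[0,0,0,0,0,0]],
  ],
)

```text
clock: 3.87
eef_pos: [531.9, -70.1, 60.7]
tool_rot: [-1.567, -0.002, -0.801]
force: [-0.4, 0.5, -3.1]
width: 20.2
```

```bash
python3 w.py 0 59
```

```text
t 3.87 pos [531.9 -70.1  60.7] rot [-1.567 -0.002 -0.801] F [-0.4  0.5 -3.1] w 20.2 q [ 0.11  0.72 -0.05  1.97  0.08  0.44 -0.8 ]
 swing now 6.271 r 85.2
 tgt [531.3 -71.   59. ] units [ 0.004  0.042 -0.026] turn [-0.038 -0.009  0.024]
```

Call:
apply_moves(
  commands=[
    [[0.008,0.03,-0.185,0,-1,0],[0.008,0,-0.185,0,-1,0],[0.008,0,-0.185,0,-1,0],[0.008,0,-0.185,0,-1,0],[0,0,0,0,0,0]],
  ],
)

```text
clock: 4.28
eef_pos: [514.6, -95.1, 61.1]
tool_rot: [-1.568, -0.005, -0.44]
force: [0.9, 1.8, -5.9]
width: 20.3
```

```bash
python3 w.py 0.4 60
```

```text
t 4.28 pos [514.6 -95.1  61.1] rot [-1.568 -0.005 -0.44 ] F [ 0.9  1.8 -5.9] w 20.3 q [ 0.23  0.71 -0.14  2.01  0.23  0.43 -0.53]
 swing now 0.348 r 84.4
 tgt [512.2 -98.9  60. ] units [-0.013  0.027 -0.111] turn [-0.027 -0.446  0.063]
```

Call:
apply_moves(
  commands=[
    [[0.0,0.02,-0.185,0,-1,0.05],[0.008,0,-0.185,0,-1,0],[0.008,0,-0.185,0,-1,0],[0.008,0,-0.185,0,-1,0],[0.008,0,-0.185,0,-1,0],[0.008,0,-0.185,0,-1,0],[0,0,0,0,0,0]],
  ],
)

```text
clock: 4.87
eef_pos: [507.3, -137.7, 61.1]
tool_rot: [-1.568, -0.003, 0.085]
force: [-0.3, 1.9, -4.2]
width: 20.3
```

```bash
python3 w.py 0.87 60
```

```text
t 4.87 pos [ 507.3 -137.7   61.1] rot [-1.568 -0.003  0.085] F [-0.3  1.9 -4.2] w 20.3 q [ 0.41  0.73 -0.3   2.    0.43  0.48 -0.12]
 swing now 0.87 r 83.4
 tgt [ 505.7 -137.9   60. ] units [-0.04   0.027 -0.   ] turn [-0.033  0.181  0.034]
```

Call:
apply_moves(
  commands=[
    [[-0.03,0,-0.185,0,-0.9,0],[0.005,0,-0.185,0,-0.95,0],[0.005,0,-0.185,0,-1,0],[0.005,0,-0.185,0,-1,0],[0.005,0,-0.185,0,-1,0],[0.005,0,-0.185,0,-1,0],[0,0,0,0,0,0]],
  ],
)

```text
clock: 5.45
eef_pos: [520.5, -176.0, 61.3]
tool_rot: [-1.566, -0.005, 0.584]
force: [-0.2, 1.2, -4.5]
width: 19.9
```

```bash
python3 - <<'E'
from w import *
rep(1.4,61)
d=snap('wrist','w3.png');s=snap('scene','s3.png')
cv2.imwrite('pics/v3.png',np.hstack([cv2.resize(d['image'][:,:,::-1],(400,300)),cv2.resize(s['image'][130:250,290:450,::-1],(400,300))]))
E
```

```text
t 5.45 pos [ 520.5 -176.    61.3] rot [-1.566 -0.005  0.584] F [-0.2  1.2 -4.5] w 19.9 q [ 0.57  0.77 -0.45  1.92  0.58  0.58  0.31]
 swing now 1.361 r 82.7
 tgt [ 520.3 -180.    61. ] units [-0.058  0.006 -0.081] turn [-0.056 -0.179  0.055]
```

View pics/v3.png

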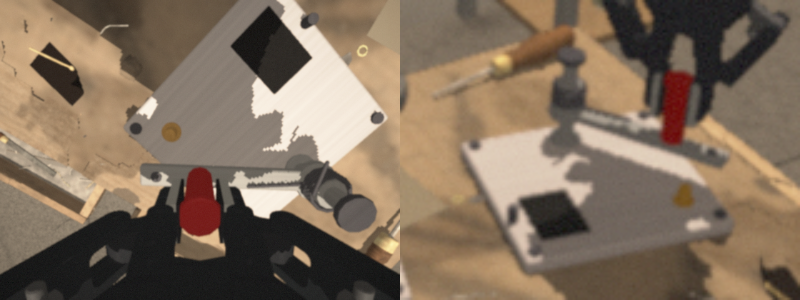

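The pictures show the arm gripped and lifted. Its tip is clear past the brass peg (peg at wrist-crop (171,131), arm below it). I'll nudge it to 1.4 and let it down.

Call:
apply_moves(
  commands=[
    [[-0.03,0,-0.1,0,-0.2,0],[0,0,0,0,0,0],[0,0.12,0,0,0,0],[0,0.12,0,0,0,0],[0,0.1,0,0,0,0],[0,0,0,0,0,0]],
  ],
)

```text
clock: 6.05
eef_pos: [520.4, -175.9, 46.7]
tool_rot: [-1.564, -0.004, 0.594]
force: [-1.0, 0.6, -4.2]
width: 20.2
```

```bash
python3 w.py 1.4 41.5
```

```text
t 6.05 pos [ 520.4 -175.9   46.7] rot [-1.564 -0.004  0.594] F [-1.   0.6 -4.2] w 20.2 q [ 0.56  0.8  -0.44  1.93  0.6   0.55  0.31]
 swing now 1.36 r 82.7
 tgt [ 520.3 -180.    41.5] units [-0.058  0.129 -0.083] turn [-0.076 -0.067  0.041]
```

Call:
apply_moves(
  commands=[
    [[0,0.08,-0.05,0,0,0],[0,0.05,0,0,0,0],[0,0.02,0,0,0,0],[0,0,0,0,0,0],[0,0,0,0,0,0]],
  ],
)

```text
clock: 6.47
eef_pos: [520.5, -177.3, 40.7]
tool_rot: [-1.564, -0.001, 0.594]
force: [-0.9, 1.8, 2.4]
width: 20.1
```

```bash
python3 w.py 1.4 41.5
```

```text
t 6.47 pos [ 520.5 -177.3   40.7] rot [-1.564e+00 -1.000e-03  5.940e-01] F [-0.9  1.8  2.4] w 20.1 q [ 0.56  0.81 -0.43  1.93  0.61  0.54  0.3 ]
 swing now 1.375 r 83.4
 tgt [ 520.3 -180.    41.5] units [-0.041 -0.021 -0.053] turn [-0.083 -0.06   0.013]
```

Force turned upward (+2.4 N), so the arm is seated. Releasing.

Call:
apply_moves(
  commands=[
    [[0,0,0,0,0,0],[0,0,0,0,0,0],[0,0,0,0,0,0],[0,0,0,0,0,0],[0,0,0,0,0,0],[0,0,0,0,0,0],[0,0,0,0,0,0],[0,0,0,0,0,0]],
  ],
  claw=64,
)

```text
clock: 7.13
eef_pos: [524.4, -179.0, 41.9]
tool_rot: [-1.57, -0.006, 0.598]
force: [-0.4, 0.3, 0.3]
width: 64.0
```

```bash
python3 - <<'E'
from w import *
rep(1.22,150)
d=snap('wrist','w4.png');cv2.imwrite('pics/v4.png',d['image'][:,:,::-1])
E
```

```text
t 7.13 pos [ 524.4 -179.    41.9] rot [-1.57  -0.006  0.598] F [-0.4  0.3  0.3] w 64.0 q [ 0.56  0.81 -0.43  1.92  0.61  0.54  0.31]
 swing now 1.418 r 81.1
 tgt [ 512.9 -166.6  150. ] units [-0.047 -2.703  0.419] turn [-0.014  2.043  0.07 ]
```

View pics/v4.png

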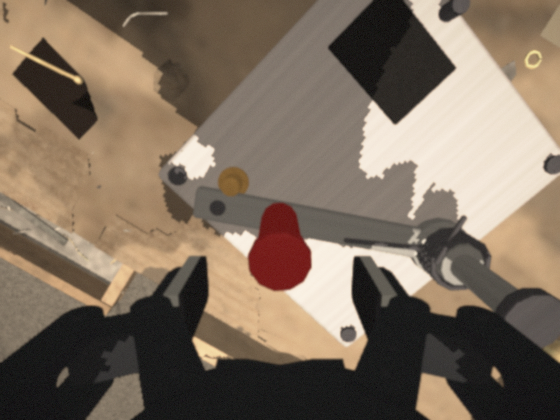

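The arm rests against the peg (233,182), and the handle is free between the open fingers. Retreating straight up.

Call:
apply_moves(
  commands=[
    [[0,-0.5,0,0,0,0],[0,-0.6,0,0,0,0],[0,-0.7,0,0,0,0],[0,-0.8,0,0,0,0],[0,-0.8,0,0,0,0],[0,-0.8,0,0,0,0],[0,-0.6,0,0,0,0],[0,0,0,0,0,0]],
  ],
)

```text
clock: 7.85
eef_pos: [521.6, -178.5, 240.0]
tool_rot: [-1.564, -0.002, 0.6]
force: [0.9, -0.2, -0.7]
width: 64.0
```

Call:
apply_moves(
  commands=[
    [[-0.3,0,-0.8,0,0,0],[-0.3,0,-0.8,0,0,0],[-0.3,0,-0.8,0,0,0],[-0.3,0,-0.8,0,0,0],[-0.3,0,-0.8,0,0,0],[0,0,0,0,0,0],[0,0,0,0,0,0]],
  ],
)

```text
clock: 8.43
eef_pos: [564.3, -349.5, 238.9]
tool_rot: [-1.567, -0.002, 0.606]
force: [0.6, 0.8, 0.1]
width: 63.9
```

```bash
python3 - <<'E'
from w import *
rep(1.22,200)
s=snap('scene','s5.png');t=snap('top','t5.png')
cv2.imwrite('pics/v5.png',np.hstack([cv2.resize(s['image'][120:260,180:440,::-1],(400,215)),cv2.resize(t['image'][150:290,180:440,::-1],(400,215))]))
E
```

```text
t 8.43 pos [ 564.3 -349.5  238.9] rot [-1.567 -0.002  0.606] F [0.6 0.8 0.1] w 63.9 q [ 0.85  0.71 -0.61  1.45  0.42  1.12  0.77]
 swing now 2.252 r 219.1
 tgt [ 512.9 -166.6  200. ] units [1.546 0.994 4.488] turn [-0.047  2.14   0.014]
```

View pics/v5.png

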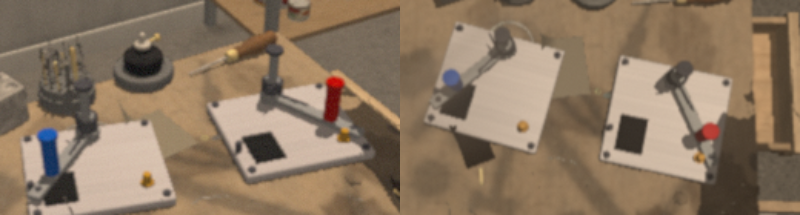

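The final view shows the red arm held behind its peg (top crop (700,157)). The blue arm is still at rest and the robot is clear.

```bash
python3 -c "
from h import *
finish_job()"
```

```text
the job is handed in; nothing more can be done
```

The red clamp is open and the job is handed in. I lifted its arm about 19 mm, wound it to about 1.37 rad, past the brass peg, let it down and let go. It sprang back against the peg.

- **Last checks:** the final pictures show the red arm resting behind its peg, the blue arm still at rest and the gripper well clear. The clock read about 8.5 s, and the highest force I read at the tool was about 6 N.
- **Disagreements:** the gripper read about 20 mm wide on the 18 mm handle. From my measured hinge position, the handle radius read 81 to 85 mm against the 85 mm given. Neither affected the result.
- **Not measured:** I judged the final rest position from the pictures and did not measure its swing angle. No check failed.

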